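# Bring the topping carousel to its stop and hold the red-lidded jar at the front

## Task

Slide the topping carousel's carriage all the way along its rails against the red stop, then turn the carousel by the grey handle on top until the jar with the red lid stands right at the yellow front mark. Finish while still gripping the handle, holding the carousel still against the stop, and leave everything else on the counter where it is.

Things in the scene. Friction and masses are not known exactly. Their poses are not given: they have to be found in the camera images.
- rail_base: fixed dark steel base plate of the topping carousel, 240 mm (its x) by 430 mm (its y), 10 mm thick, lying on the counter; origin at the centre of its underside. Two rails on it run along its y; at its +y end (the robot's left) stands the red stop, 44 mm tall; a lower dark bar closes the other end.
- carriage (a joint): position of the carriage along the rails, m: 0 at the dark bar, 0.16 hard against the red stop; grows along the base's +y. Carriage: black plate 250 mm by 240 mm, its top 30 mm above the counter; it slides freely with about 2.5 N of friction and stays where it is left. The turntable's axis stands upright at its centre, at base coordinates x = 0, y = joint value - 0.08 m. It carries the turntable; together 0.8 to 1.1 kg.
- front_mark (a point): the yellow pointed mark at the middle of the carriage's front edge (the side towards the robot), 155 mm from the turntable's axis along the base's -x, 30 mm above the counter; its axes are parallel to the base's.
- turntable (a joint): angle of the turntable on the carriage, rad, grows anticlockwise seen from above; no end stops, it turns on and on. At 0 (and every full turn of 2 pi) the marked jar stands exactly at the front mark. Turntable: wooden disc 236 mm across with five lidded jars (59 mm lids, tops 130 mm above the counter) fixed in steel rings, 80 mm from the axis, 72 degrees apart. Light: about 0.03 N m of friction; stays where it is left.
- marked_jar (a point): centre of the top of the marked jar's lid: the only red lid, with a white dot on top; 80 mm from the turntable's axis, 130 mm above the counter. Its -x axis points from the turntable's axis outward through the jar. The other lids are white, black and steel.
- handle: grey upright bar handle fixed on top of the turntable's centre post (post 12 mm thick), turning with it: 80 mm long (its x, the line through the marked jar), 16 mm wide (its y, the way to pinch it), 40 mm tall, from 166 to 206 mm above the counter. Origin at the centre of its underside, on the turntable's axis.
- handle_grip (a point): centre of the handle bar, on the turntable's axis, 186 mm above the counter; x along the bar, y across its 16 mm width.
- espresso_cup: white ceramic espresso cup, 68 mm across, 58 mm tall, handle to one side; loose; origin at the centre of its underside. A bystander: to be left where it is.
- tamper: dark steel coffee tamper standing upright, 58 mm across, 84 mm tall; loose; origin at the centre of its underside. A bystander: to be left where it is.
- milk_pitcher: aluminium milk jug, 84 mm across, 105 mm tall, handle to one side; loose; origin at the centre of its underside. A bystander: to be left where it is.
- cup_stack: upside-down stack of cream paper cups, 82 mm across at the foot, 165 mm tall; loose; origin at the centre of its underside. A bystander: to be left where it is.
- syrup_bottle: amber glass syrup bottle with black cap, 68 mm across, 210 mm tall; loose; origin at the centre of its underside. A bystander: to be left where it is.
- spoon: steel spoon lying flat, 160 mm long; loose; origin on its underside, x along its length. A bystander: to be left where it is.
- latte_bowl: blue ceramic bowl, 100 mm across, 60 mm tall; loose; origin at the centre of its underside. A bystander: to be left where it is.
- cheek_a: flat grey cheek, 80 mm by 40 mm and 4 mm thick, covering the handle bar's whole +y side (included in its 16 mm width); fixed to the handle; origin at the centre of its underside, axes as the handle's. Gripping the handle means pinching it between its two cheeks.
- cheek_b: flat grey cheek, 80 mm by 40 mm and 4 mm thick, covering the handle bar's whole -y side (included in its 16 mm width); fixed to the handle; origin at the centre of its underside, axes as the handle's. Gripping the handle means pinching it between its two cheeks.

How it is judged:
By the outcome, as a careful person would: the job done as asked, in the order asked, and still so for the second after the job is handed in, while the arm keeps its last pose, push and grip.
It also fails if it takes over 54 s, if anything falls off the work surface, if the arm or the gripper's body presses on something with over 40 N, if the wrist force passes 120 N, or if a joint passes its speed limit or range.

## Robot

A 7-joint arm with a two-finger parallel gripper is mounted at the origin on the work surface. World frame = base frame: x ahead of the robot, y to its left, z up, the work surface at z = 0. Lengths are in mm, angles in rad, forces in N, time in s.
With the tool pointing down it reaches from about 400 to 900 mm from the base axis. Payload 5.6 kg.
Tool frame: the origin (TCP) lies midway between the tips of the shut fingers; the grasp point (between the pads) lies 19 mm behind it; x points along the fingers, y is the direction in which the jaws open and shut, and the axes are right-handed (so a half turn about x gives the same grasp; the last joint's range is limited). The gripper opens to 92 mm and grips with 3 to 60 N. Pads are 20 mm wide; open, the fingers measure 128 mm over their backs; the gripper's body (75 mm by 189 mm) begins 69 mm behind the grasp point.
Start: joints at [-1.188, 0.468, -0.012, 1.603, 0.006, 1.071, -0.056], TCP at [268.522, 591.95, 214.592] pointing down, gripper open.
Joint ranges: [-2.53, 2.53], [-0.31, 2.02], [-1.57, 1.55], [0.28, 2.44], [-1.29, 4.43], [0.15, 1.84], [-2.92, 2.92]. Speed limits (rad/s): [2.57, 2.57, 3.14, 3.14, 3.14, 3.14, 3.14].

## Interface

Orientations are given as a rotation vector (axis times angle).
In Python, from cell import robot, grip, kin, viewer gives the robot as it stands. Calls block until the motion is done:
- robot.movep(position, orientation): joint-space move of the TCP to a pose.
- robot.servo_line(position, feed=150, rotation=None): straight line of the TCP; rotation=None keeps the orientation; feed is the mean speed in mm/s.
- robot.goto_joints(angles): joint-space move.
- grip(opening, newtons=None): opening from 0.0 (shut) to 1.0 (fully open); newtons is the grip in N (None keeps the last); returns when the fingers have stopped.
- robot.hold(seconds).
- kin.ik(position, orientation): joint angles nearest the present ones, or None.
- robot.observe(): the state.
- viewer.read_camera(name): name is "scene" or "top" or "wrist"; returns the picture (384x512x3 uint8, red, green, blue); there is no depth.
- viewer.camera_info(name): a dict with "camera_matrix" (3x3 intrinsics, pixels), "R" (3x3) and "t" (3): a world point X has camera coordinates R X + t. Camera axes: x right, y down, z forward; pixel columns grow to the right and rows downward; lengths in mm; the calibration is good to about 2 mm. The wrist camera is an equidistant fisheye: a pixel r from the principal point sees the ray r / f radians off the axis. A picture is of the moment at which its call begins: read the wrist's pose just before it. camera_info takes no time and is no camera call; for the wrist camera it gives the pose at the moment of the call.
A pose or a line that the arm cannot do raises robot.IKError and nothing moves.
- robot.job_done(): hands the job in, once; it reports no verdict.
Trained networks look in the newest picture that a camera, given by its name, has taken for a name from the list of things; names that differ only in an ending like _2 or _b are one class to them, and where a whole thing is asked for, a point or a joint stands for the part that bears it (a point fixed in the world has none). Each returns a list of dicts, best first, with "confidence" (0 to 1); they miss things now and then, are a little off and sometimes report something else, mostly with a low value. They report only what shows in the picture. A call takes as long as a camera call.
- viewer.silhouettes(name, camera): "mask" (384x512 bool, what is visible of it).
- viewer.pinpoint(name, camera): "at" ([x, y, z] in mm, in the coordinates of the camera as it stood for that picture, good to about 4 mm: a listed point, or the origin of a listed thing).
The state is a dict: "t": time; "joints": joint angles; "joint_velocities": joint speeds; "joint_torque": joint torques, N m; "tcp_pos": TCP position; "tcp_rot": TCP orientation; "contact_force": force on the tool from outside, world axes, zero at the start; "wrist_torque": the same for the moment, N m; "grip_width": opening from 0.0 (shut) to 1.0 (fully open).
Only numpy, scipy, OpenCV 4.12 (cv2) and the standard library are available. Lean on these libraries where they do the work, as an engineer would, in place of code of your own. Each camera call takes 0.05 s, during which the arm holds its last target.

## Working session

There is one attempt and no reset: what is moved stays moved. The work goes in short steps, each a Python script; the robot and the scene stay as the last script left them, time stands still between calls to the robot, and variables do not carry over. Pictures are saved under pics/ and viewed, and the job is handed in when it is done.

```bash
mkdir -p pics; ls
cat > h.py <<'E'
from cell import robot, grip, kin, viewer
import numpy as np, cv2
from scipy.spatial.transform import Rotation as Rn
def snap(n,f):
    im=viewer.read_camera(n); cv2.imwrite('pics/'+f,im[:,:,::-1]); return im
def world(n,p,ci=None):
    ci=ci or viewer.camera_info(n); return np.array(ci['R']).T@(np.array(p)-np.array(ci['t']))
E
python3 - <<'E'
from h import *
np.set_printoptions(precision=1,suppress=True)
s=robot.observe(); print(s['t'],s['tcp_pos'],s['tcp_rot'],s['grip_width'])
for c in ['scene','top']:
    snap(c,c+'0.png')
    for n in ['rail_base','handle_grip','marked_jar','front_mark','cup_stack','syrup_bottle','milk_pitcher','espresso_cup','tamper','latte_bowl','spoon']:
        r=viewer.pinpoint(n,c)
        print(c,n,[(round(d['confidence'],2),world(c,d['at'])) for d in r[:2]])
E
```

```text
pics
0.0 [268.3 591.4 213.7] [ 0.3  1.5 -0.3] 0.9988062351562083
scene rail_base [(0.93, array([564.5, -40.3,  -1.4])), (0.53, array([ 662.7, -300.1,   -0.9]))]
scene handle_grip [(0.75, array([567.9, -53.1, 185.1]))]
scene marked_jar [(0.9, array([ 528.7, -123.5,  130.7]))]
scene front_mark [(0.69, array([419.6, -93.7,  30.1])), (0.21, array([ 531.5, -124. ,  126.3]))]
scene cup_stack [(0.59, array([545.8, 492. ,  -2. ]))]
scene syrup_bottle [(0.55, array([ 565.1, -486.5,    3. ]))]
scene milk_pitcher [(0.29, array([567.9, -54.3, 165.8]))]
scene espresso_cup [(0.62, array([509.1, 234.1,   1.1])), (0.5, array([569.2, -50.7, 167.6]))]
scene tamper [(0.65, array([ 662.2, -297.1,   -3.5]))]
scene latte_bowl [(0.74, array([568.8, -48.9, 167.9])), (0.61, array([748.9,   1.7,  -0.4]))]
scene spoon [(0.56, array([388. , 501.9,  -1. ]))]
top rail_base [(0.75, array([562.1, -39.4,  -1.6]))]
top handle_grip [(0.71, array([569.2, -46.7, 190.1]))]
top marked_jar [(0.71, array([ 529.4, -120. ,  129. ]))]
top front_mark [(0.94, array([424.2, -91.6,  28.6]))]
top cup_stack []
top syrup_bottle [(0.65, array([ 559. , -480.3,   -0.9]))]
top milk_pitcher [(0.68, array([ 378.4, -490.5,   -2.9])), (0.24, array([421.5, -88.6,  29.4]))]
top espresso_cup [(0.86, array([515.6, 237.7,   1. ])), (0.66, array([385.7, 502.7,  -2.6]))]
top tamper [(0.51, array([ 657.4, -296.8,   -1. ]))]
top latte_bowl [(0.72, array([747.1,  -1.3,   1.9]))]
top spoon [(0.81, array([387.2, 502.5,  -2.7]))]
```

View pics/scene0.png

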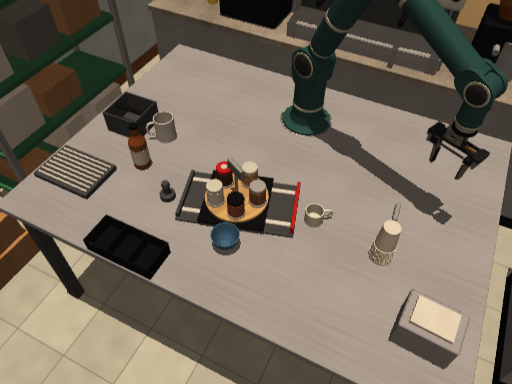

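View pics/top0.png

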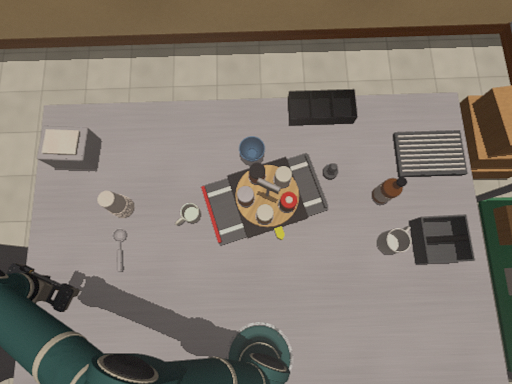

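```bash
cat >> h.py <<'E'
def ori(a):
    "tool x down, tool y at yaw a (deg)"
    a=np.radians(a); x=np.array([0,0,-1.]); y=np.array([np.cos(a),np.sin(a),0]); z=np.cross(x,y)
    return Rn.from_matrix(np.c_[x,y,z]).as_rotvec()
np.set_printoptions(precision=2,suppress=True)
E
python3 - <<'E'
from h import *
R=Rn.from_rotvec(robot.observe()['tcp_rot']).as_matrix(); print(R)
for a in (151.3,-28.7,105.9,-74.1):
  for z in (167,330):
    print(a,z,kin.ik([568,-50,z],ori(a)), kin.ik([545,38,z],ori(a)))
# base yaw from silhouette
for c in ('top',):
    viewer.read_camera(c)
    r=viewer.silhouettes('rail_base',c)
    for i,d in enumerate(r[:2]):
        m=d['mask']; print(d['confidence'],m.sum()); 
        ci=viewer.camera_info(c)
        cv2.imwrite(f'pics/mask{i}.png',m.astype(np.uint8)*255)
        print(cv2.minAreaRect(np.argwhere(m)[:,::-1].astype(np.float32)))
    print(ci)
E
```

```text
[[ 0.    0.41  0.91]
 [ 0.    0.91 -0.41]
 [-1.    0.    0.  ]]
151.3 167 [-0.08  0.39  0.14  1.85 -0.07  0.91  2.73] [-0.16  0.35  0.04  1.91 -0.02  0.89  2.52]
151.3 330 [-0.24  0.23  0.32  1.68 -0.08  1.24  2.74] [-0.3   0.19  0.19  1.73 -0.04  1.23  2.55]
-28.7 167 [-0.47  0.44  0.64  1.88 -0.32  0.93 -0.18] [-0.6   0.38  0.59  1.93 -0.27  0.9  -0.38]
-28.7 330 [-0.53  0.26  0.69  1.7  -0.17  1.25 -0.3 ] [-0.65  0.2   0.61  1.75 -0.12  1.23 -0.51]
105.9 167 [-0.23  0.39  0.32  1.86 -0.15  0.91  2.02] [-0.29  0.35  0.2   1.91 -0.09  0.89  1.8 ]
105.9 330 [-0.35  0.24  0.46  1.69 -0.11  1.24  1.98] [-0.39  0.19  0.31  1.73 -0.06  1.23  1.78]
-74.1 167 [-0.53  0.45  0.72  1.88 -0.37  0.94 -0.93] [-0.66  0.4   0.66  1.94 -0.31  0.91 -1.14]
-74.1 330 [-0.6   0.27  0.78  1.7  -0.2   1.25 -1.07] [-0.72  0.21  0.7   1.75 -0.14  1.23 -1.28]
0.93 7499
((264.9000244140625, 201.70001220703125), (80.95430755615234, 116.3718032836914), 71.56504821777344)
{'camera_matrix': array([[350.21,   0.  , 253.97],
       [  0.  , 350.21, 191.76],
       [  0.  ,   0.  ,   1.  ]]), 'R': array([[-0.03, -1.  , -0.01],
       [-0.97,  0.03, -0.22],
       [ 0.22, -0.  , -0.97]]), 't': array([  17.48,  574.69, 1216.88])}
```

Run:
```python
from h import *
s=robot.observe()
robot.servo_line([268.5,592,330],feed=200)
def meas(f):
    ci=viewer.camera_info('wrist'); snap('wrist',f)
    o={}
    for n in ['rail_base','handle_grip','marked_jar','front_mark']:
        r=viewer.pinpoint(n,'wrist'); print(n,[(round(d['confidence'],2),world('',d['at'],ci)) for d in r[:2]])
robot.movep([480,-30,340],ori(-28.7)); meas('w1.png')
robot.movep([500,-90,360],ori(-28.7)); meas('w2.png')
print(robot.observe()['t'])
```

```text
rail_base [(0.62, array([562.77, -39.85,   3.16]))]
handle_grip [(0.91, array([562.52, -51.72, 184.58]))]
marked_jar [(0.62, array([ 528.59, -118.87,  130.62]))]
front_mark [(0.71, array([416.66, -91.13,  33.43]))]
rail_base [(0.91, array([561.52, -39.91,   1.21]))]
handle_grip [(0.9, array([563.86, -49.7 , 184.12])), (0.33, array([513.95, 237.94,  -5.26]))]
marked_jar [(0.59, array([ 526.99, -116.11,  130.75])), (0.24, array([572.33, -51.73, 173.36]))]
front_mark [(0.88, array([419.4 , -89.64,  31.12]))]
5.2417
```

Run:
```python
import cv2
a=cv2.imread('pics/w1.png');b=cv2.imread('pics/w2.png');print(a.shape)
cv2.imwrite('pics/w12.png',cv2.resize(cv2.vconcat([a]),(800,600),interpolation=cv2.INTER_CUBIC))
```

```text
(384, 512, 3)
```

View pics/w12.png

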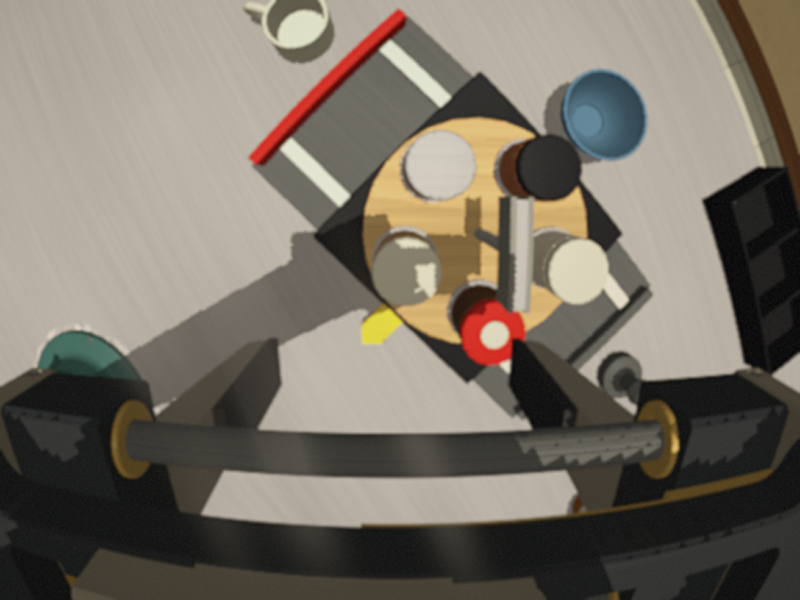

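View pics/w2.png

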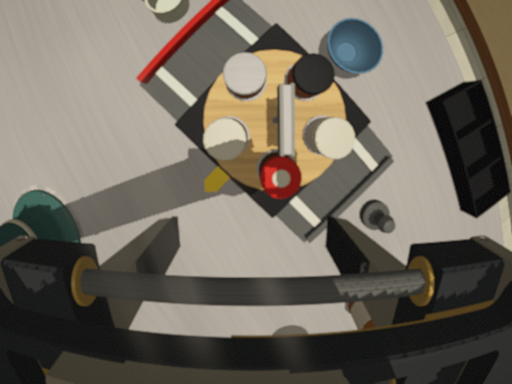

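```bash
cat >> h.py <<'E'
def ray_z(cam,uv,z,ci=None):
    ci=ci or viewer.camera_info(cam); K=np.array(ci['camera_matrix']); R=np.array(ci['R']); t=np.array(ci['t'])
    uv=np.atleast_2d(uv).astype(float)
    x=(uv[:,0]-K[0,2])/K[0,0]; y=(uv[:,1]-K[1,2])/K[1,1]
    if cam=='wrist':
        th=np.hypot(x,y); d=np.c_[np.sin(th)*x/np.maximum(th,1e-9),np.sin(th)*y/np.maximum(th,1e-9),np.cos(th)]
    else: d=np.c_[x,y,np.ones_like(x)]
    d=d@R; C=-R.T@t
    return C+d*((z-C[2])/d[:,2])[:,None]
def redbar(cam,im,ci=None):
    r,g,b=[im[:,:,i].astype(int) for i in range(3)]
    m=((r>110)&(g<60)&(b<60)).astype(np.uint8)
    n,l,st,c=cv2.connectedComponentsWithStats(m)
    best=None
    for i in range(1,n):
        pts=np.argwhere(l==i)[:,::-1]
        if len(pts)<40: continue
        P=ray_z(cam,pts,44,ci)[:,:2]
        ctr=P.mean(0); w,v=np.linalg.eigh(np.cov((P-ctr).T)); d=v[:,1]; d=d*np.sign(d[0])
        s=(P-ctr)@d; print(cam,len(pts),'ctr',ctr,'yaw',np.degrees(np.arctan2(d[1],d[0])),'len',np.ptp(s), 'ratio',w)
E
python3 - <<'E'
from h import *
for c,f in (('scene','scene0.png'),('top','top0.png'),('wrist','w2.png')):
    redbar(c,cv2.imread('pics/'+f)[:,:,::-1])
E
```

```text
scene 84 ctr [ 471.07 -163.89] yaw 51.75705577177823 len 59.31605174585209 ratio [209.16 313.25]
scene 162 ctr [513.25 162.79] yaw 16.70671380246574 len 212.38013407547112 ratio [  13.3  3798.75]
wrist 673 ctr [490.98 158.26] yaw 16.817586182868467 len 190.14249261464516 ratio [  11.02 2859.05]
wrist 963 ctr [ 526.18 -133.58] yaw 56.291350179047754 len 69.28675119061887 ratio [343.35 373.  ]
```

Run:
```python
from h import *
robot.movep([566,-50,290],ori(-28.8))
ci=viewer.camera_info('wrist'); snap('wrist','w3.png')
for n in ['handle_grip','marked_jar']:
    r=viewer.pinpoint(n,'wrist'); print(n,[(round(d['confidence'],2),world('',d['at'],ci)) for d in r[:2]])
robot.servo_line([566,-50,168],feed=120)
print(robot.observe()['contact_force'])
g=grip(0.0,35); s=robot.observe(); print(g,s['grip_width'],s['tcp_pos'],s['contact_force'],s['wrist_torque'],s['t'])
snap('scene','s1.png'); snap('top','t1.png')
```

```text
handle_grip [(0.96, array([563.15, -51.02, 181.12]))]
marked_jar [(0.95, array([ 527.82, -116.79,  133.63]))]
[-0.23 -0.56 -0.07]
False 0.17257100656022176 [566.21 -50.04 167.99] [ 0.69 -0.11 -1.55] [-0.13 -0.08 -0.03] 8.1917
```

Run:
```python
import cv2
a=cv2.imread('pics/s1.png')[120:260,150:350]
cv2.imwrite('pics/s1c.png',cv2.resize(a,(800,560),interpolation=cv2.INTER_CUBIC))
```

```text
(no output)
```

View pics/s1c.png

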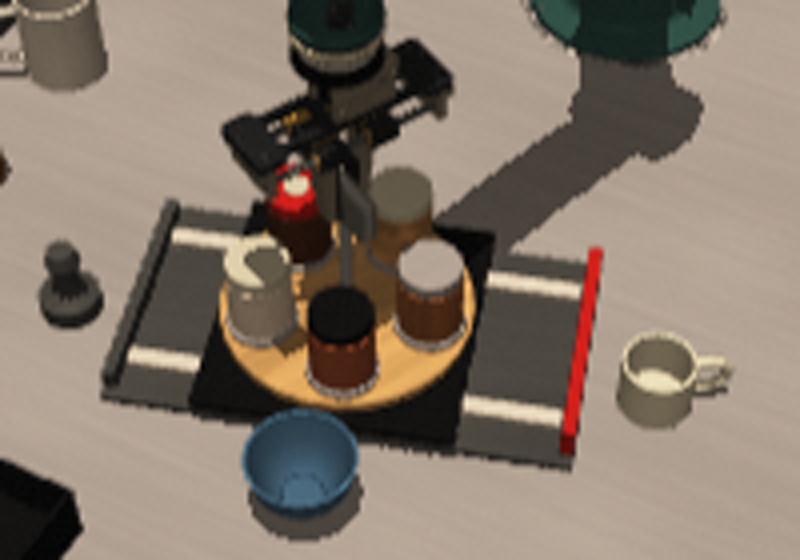

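View pics/w3.png

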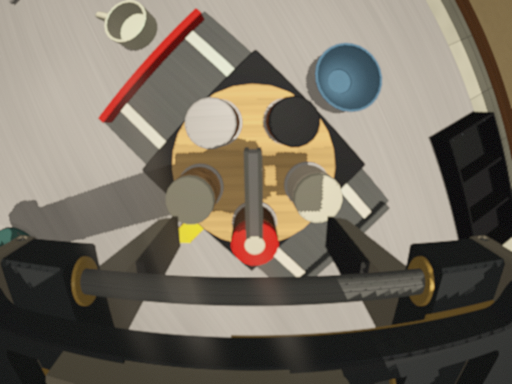

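Run:
```python
from h import *
th=np.radians(16.5); yd=np.array([-np.sin(th),np.cos(th),0]); xd=np.array([np.cos(th),np.sin(th),0])
p0=np.array([566,-50,168.])
def rep(d):
    s=robot.observe(); f=np.array(s['contact_force']); dp=np.array(s['tcp_pos'])-p0
    print(d,'along',round(dp@yd,1),'F along/across/z',f@yd,f@xd,f[2],'tq',s['wrist_torque'],s['grip_width']); return f@yd
for d in (30,60,80):
    robot.servo_line(p0+yd*d,feed=60); rep(d)
while d<104:
    d+=2; robot.servo_line(p0+yd*d,feed=40)
    if rep(d)<-12: break
print(robot.observe()['t'])
snap('scene','s2.png');snap('top','t2.png')
```

```text
30 along 31.3 F along/across/z 2.5427142659688533 1.2849748355957205 -0.46028115934852953 tq [ 0.29 -0.14 -0.03] 0.17105386198001304
60 along 60.7 F along/across/z 2.3030473973937564 2.427274462445121 -2.337768186324199 tq [ 0.43 -0.41 -0.03] 0.17210230942276103
80 along 80.7 F along/across/z 2.3490204904461205 3.377771220791285 -1.7933583342836348 tq [ 0.5  -0.5   0.01] 0.1744021146379382
82 along 81.4 F along/across/z -0.015881738898646778 3.8231280905894836 -4.290836552986733 tq [ 0.06 -0.82  0.06] 0.17040557996268593
84 along 83.5 F along/across/z -1.8176425976083816 4.687005420206094 -4.9086677959973555 tq [-0.17 -0.94 -0.03] 0.1740389746094774
86 along 85.7 F along/across/z -2.600764022886952 5.061420699747135 -4.296869851570633 tq [-0.15 -0.97  0.02] 0.17466444753250746
88 along 87.8 F along/across/z -1.8543297344023497 4.8764196262073956 -5.238988996329097 tq [-0.08 -0.97 -0.08] 0.17289397407880516
90 along 89.9 F along/across/z -1.0755227820261255 4.906639638267462 -5.041124149053236 tq [-0.13 -1.   -0.  ] 0.17216084342675247
92 along 90.2 F along/across/z -4.906609930745909 5.162420871215538 -7.382890278346779 tq [-0.63 -1.23 -0.  ] 0.16897919233467992
94 along 90.3 F along/across/z -9.890564989384883 7.107337950554481 -9.544117681088052 tq [-1.11 -1.59 -0.02] 0.17094415827967765
96 along 90.3 F along/across/z -14.782171410630959 8.13577403336608 -11.042826400061271 tq [-1.87 -1.83 -0.01] 0.17520473395798628
12.075
```

Run:
```python
from h import *
s=robot.observe(); p=np.array(s['tcp_pos']); d=p-[566.21,-50.04,167.99]; print(p,d,np.degrees(np.arctan2(-d[0],d[1])))
R=Rn.from_rotvec(s['tcp_rot']).as_matrix(); print(R, np.degrees(np.arctan2(R[1,1],R[0,1])))
redbar('scene',cv2.imread('pics/s2.png')[:,:,::-1]); redbar('top',cv2.imread('pics/t2.png')[:,:,::-1])
for c in('scene','top'):
    viewer.read_camera(c)
    for n in ['rail_base','handle_grip','marked_jar','front_mark']:
        r=viewer.pinpoint(n,c); print(c,n,[(round(q['confidence'],2),world(c,q['at'])) for q in r[:2]])
a=cv2.imread('pics/s2.png')[120:260,150:350]
cv2.imwrite('pics/s2c.png',cv2.resize(a,(800,560),interpolation=cv2.INTER_CUBIC))
```

```text
[540.4   36.64 168.02] [-25.81  86.68   0.03] 16.58049711695088
[[ 0.    0.87 -0.49]
 [-0.01 -0.49 -0.87]
 [-1.    0.01  0.  ]] -29.049121679326948
scene 51 ctr [ 508.37 -555.68] yaw 82.69539433008667 len 53.86345952566795 ratio [ 86.8  212.65]
scene 47 ctr [449.88 -63.76] yaw -47.8061718735497 len 48.03011794512264 ratio [107.9  208.33]
scene 163 ctr [513.02 162.77] yaw 16.684276584045282 len 212.38210616478577 ratio [  13.48 3783.52]
top 89 ctr [518.29 -33.2 ] yaw 56.2501218399277 len 59.78252696333796 ratio [307.13 318.71]
scene rail_base [(0.62, array([561.73, -43.36,  -1.15]))]
scene handle_grip [(0.64, array([535.28,  37.57, 168.21])), (0.53, array([540.79,  34.74, 184.29]))]
scene marked_jar [(0.61, array([503.14, -37.47, 128.62])), (0.52, array([544.21,  35.12, 182.67]))]
scene front_mark []
top rail_base [(0.9, array([562.33, -37.8 ,  -0.43]))]
top handle_grip [(0.36, array([541.25,  38.2 , 187.48]))]
top marked_jar [(0.66, array([502.65, -36.11, 127.35]))]
top front_mark [(0.65, array([394.43,  -6.8 ,  28.78]))]
```

View pics/s2c.png

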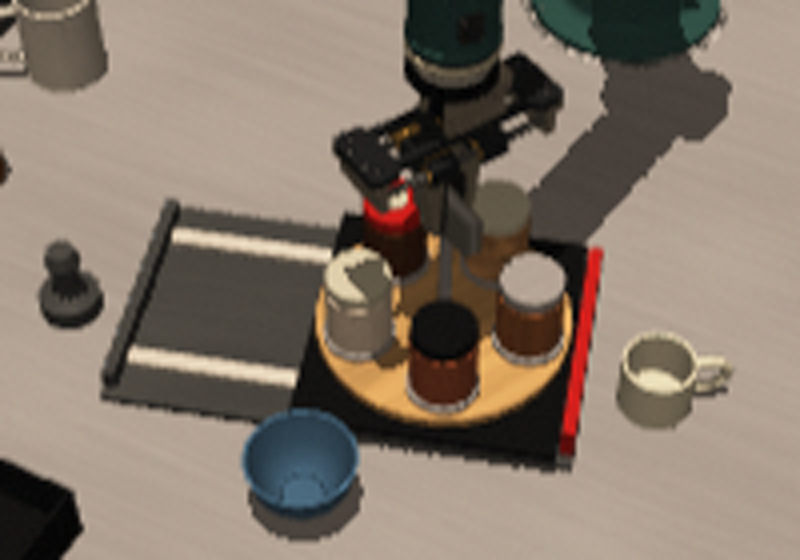

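Run:
```python
from h import *
th=np.radians(16.6); yd=np.array([-np.sin(th),np.cos(th),0]); xd=np.array([np.cos(th),np.sin(th),0])
c=np.array([540.5,36.6,168.]); 
def rep(d):
    s=robot.observe(); f=np.array(s['contact_force']); p=np.array(s['tcp_pos']); R=Rn.from_rotvec(s['tcp_rot']).as_matrix()
    print(round(d,1),'yaw',round(np.degrees(np.arctan2(R[1,1],R[0,1])),2),'off',(p-c)@yd,(p-c)@xd,'F',f@yd,f@xd,f[2],'tq',s['wrist_torque'],s['grip_width'])
for a in np.linspace(-28.8,-73.4,10)[1:]:
    robot.servo_line(c+yd*5.0,feed=20,rotation=ori(a)); rep(a)
robot.hold(.5); rep(a); print(robot.observe()['t'])
snap('scene','s3.png');snap('top','t3.png')
for cm in('scene','top','wrist'):
    ci=viewer.camera_info(cm); im=snap(cm,cm+'4.png')
    redbar(cm,im,ci)
    for n in ['rail_base','handle_grip','marked_jar','front_mark']:
        r=viewer.pinpoint(n,cm); print(cm,n,[(round(q['confidence'],2),world(cm,q['at'],ci)) for q in r[:2]])
a=cv2.imread('pics/s3.png')[120:260,150:350]
cv2.imwrite('pics/s3c.png',cv2.resize(a,(800,560),interpolation=cv2.INTER_CUBIC))
a=cv2.imread('pics/t3.png')[130:270,150:350]
cv2.imwrite('pics/t3c.png',cv2.resize(a,(800,560),interpolation=cv2.INTER_CUBIC))
```

```text
-33.8 yaw -34.01 off 0.10178072036934072 -0.14247857024475852 F -13.78299294595949 6.698060283222623 -8.670245174897165 tq [-1.58 -1.6  -0.04] 0.17321976624308577
-38.7 yaw -38.96 off 0.20744439121913366 -0.22293834926450534 F -12.631528881750572 6.124703205844351 -9.19843994289297 tq [-1.6  -1.58 -0.04] 0.17367261281513194
-43.7 yaw -43.91 off 0.29816639992659305 -0.28458828413680487 F -12.811829701343564 5.661654698951844 -8.406678761136623 tq [-1.54 -1.51 -0.06] 0.17146377815932556
-48.6 yaw -48.87 off 0.4025119261861089 -0.34227237077235667 F -12.38185122724403 5.145007054630508 -8.722244255658428 tq [-1.54 -1.43 -0.02] 0.16903517679862679
-53.6 yaw -53.82 off 0.5339294519678583 -0.3907805554831372 F -12.767909985927968 5.1403917221800315 -8.596728411434839 tq [-1.44 -1.5  -0.04] 0.176120523689683
-58.5 yaw -58.77 off 0.6504785912228955 -0.42998210024776556 F -12.745045384277528 5.811341457010416 -9.680446875156736 tq [-1.49 -1.44 -0.04] 0.17172993000239556
-63.5 yaw -63.72 off 0.7714330017239225 -0.46424098904612915 F -11.631072433942393 4.674563534726081 -7.333223234795304 tq [
[... 827 characters left out ...]
 31.91, 183.11]))]
scene marked_jar [(0.84, array([466.57,  12.96, 125.67]))]
scene front_mark [(0.69, array([544.2 ,  32.97, 184.42]))]
top rail_base [(0.88, array([560.27, -42.64,  -0.18]))]
top handle_grip [(0.53, array([536.69,  37.05, 167.86])), (0.36, array([543.92,  38.22, 187.47]))]
top marked_jar []
top front_mark [(0.81, array([392.49,  -2.64,  29.76])), (0.18, array([537.91,  38.49, 172.14]))]
wrist 366 ctr [382.45  -0.38] yaw -83.41406796846366 len 65.5435630703659 ratio [ 73.4  391.25]
wrist rail_base [(0.61, array([565.77, -37.98,  -0.16]))]
wrist handle_grip [(0.96, array([541.63,  38.04, 186.64]))]
wrist marked_jar [(0.61, array([460.64,  17.78, 129.47]))]
wrist front_mark []
```

View pics/s3c.png

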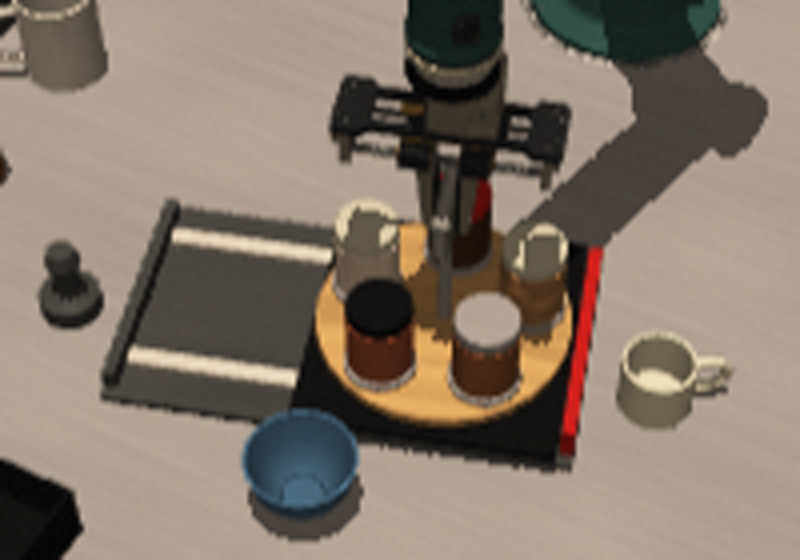

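View pics/t3c.png

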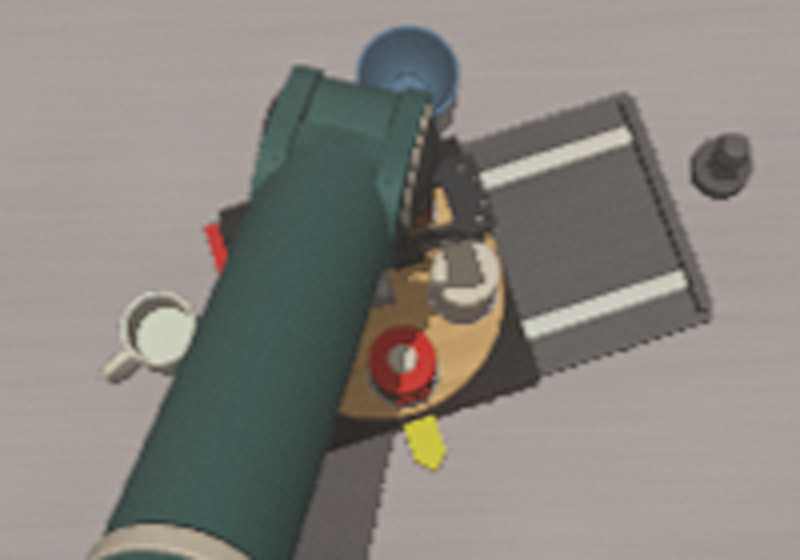

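View pics/wrist4.png

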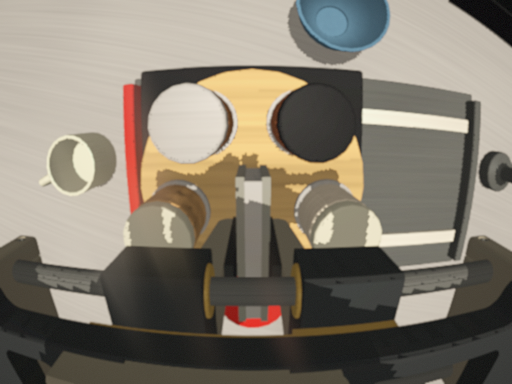

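Run:
```python
from h import *
im=cv2.imread('pics/t3.png')[:,:,::-1].astype(int); r,g,b=im[...,0],im[...,1],im[...,2]
def cc(m,mn):
    n,l,st,c=cv2.connectedComponentsWithStats(m.astype(np.uint8)); return [(l==i) for i in range(1,n) if st[i,4]>=mn]
# lid: red at z130, filled
for m in cc((r>1.8*g+20)&(r>90)&(b<90)&(abs(g-b)<45),40):
    q=np.argwhere(m)[:,::-1]; (u,v),rad=cv2.minEnclosingCircle(q.astype(np.float32)); print('red',len(q),u,v,rad,ray_z('top',[u,v],130)[0])
print('dot',ray_z('top',[250.5,219.5],130)[0])
for m in cc((r>150)&(g>130)&(b<90),15):
    q=np.argwhere(m)[:,::-1]; P=ray_z('top',q,30)[:,:2]; w,v=np.linalg.eigh(np.cov(P.T)); d=v[:,1]*np.sign(v[0,1])
    print('yellow',len(q),q.mean(0),P.mean(0),np.degrees(np.arctan2(d[1],d[0])),w)
# white rails right of carriage: bright, neutral
sub=np.zeros_like(r,bool); sub[155:220,266:326]=1
for m in cc(sub&(r>165)&(b>150),25):
    q=np.argwhere(m)[:,::-1]; P=ray_z('top',q,20)[:,:2]; w,v=np.linalg.eigh(np.cov(P.T)); d=v[:,1]*np.sign(v[1,1])
    print('rail',len(q),q.mean(0),P.mean(0),'yaw',np.degrees(np.arctan2(-d[0],d[1])),w)
# same for wrist rails
im=cv2.imread('pics/wrist4.png')[:,:,::-1].astype(int); r,g,b=im[...,0],im[...,1],im[...,2]
sub=np.zeros_like(r,bool); sub[105:250,364:468]=1
for m in cc(sub&(r>190)&(b>160),60):
    q=np.argwhere(m)[:,::-1]; P=ray_z('wrist',q,20)[:,:2]; w,v=np.linalg.eigh(np.cov(P.T)); d=v[:,1]*np.sign(v[1,1])
    print('wrail',len(q),q.mean(0),P.mean(0),'yaw',np.degrees(np.arctan2(-d[0],d[1])),w)
# wrist red bar
for m in cc((np.indices(r.shape)[1]<150)&(r>110)&(g<70)&(b<70),60):
    q=np.argwhere(m)[:,::-1]; P=ray_z('wrist',q,44)[:,:2]; w,v=np.linalg.eigh(np.cov(P.T)); d=v[:,1]*np.sign(v[0,1])
    print('wred',len(q),P.mean(0),'yaw',np.degrees(np.arctan2(d[1],d[0])),w)
# handle in wrist
for zt in (206,): print('handle ends', ray_z('wrist',[[253,172],[253,317]],206))
```

```text
red 173 250.3000030517578 220.89999389648438 9.192495346069336 [458.69  14.98 130.  ]
dot [463.47  14.16 130.  ]
yellow 42 [503.79  89.17] [  973.22 -1017.42] -88.54920117682731 [ 30.49 276.3 ]
yellow 18 [506.17  97.78] [  935.3  -1019.71] -34.07601431718429 [ 17.21 120.03]
yellow 16 [505.5  104.56] [  906.06 -1011.41] -73.91683463057383 [13.11 83.89]
yellow 35 [506.06 111.83] [  874.91 -1007.62] 59.58090046904653 [ 71.91 156.38]
yellow 44 [508.27 123.23] [  826.49 -1007.01] -6.821891042546921 [ 67.4 233.1]
yellow 17 [474.82 122.24] [ 835.02 -876.99] 7.0870401701035695 [13.55 80.87]
yellow 89 [255.94 239.99] [402.37  -2.43] 16.906964035213516 [ 60.17 161.02]
rail 141 [276.53 157.81] [717.51 -92.59] yaw 8.686066073930734 [ 65.95 868.72]
rail 209 [318.35 162.23] [ 694.33 -253.2 ] yaw 89.47123502652083 [206.28 436.07]
rail 151 [288.32 168.91] [ 671.25 -135.95] yaw 16.48809647380371 [  20.28 1842.98]
rail 33 [321.21 179.48] [ 625.08 -259.12] yaw -83.29443059721177 [ 42.1  104.65]
rail 56 [270.39 198.43] [557.53 -62.08] yaw 71.50358483229134 [ 50.63 276.69]
rail 174 [300.72 205.53] [ 526.59 -174.87] yaw 16.18383570948922 [  20.82 2054.38]
rail 87 [317.7 216.9] [ 481.52 -235.37] yaw 9.022161798537885 [ 36.16 439.34]
wrail 1450 [414.07 120.16] [ 666.45 -126.8 ] yaw 16.474277980633154 [  23.3  1947.19]
wrail 1301 [402.14 235.64] [ 527.14 -166.74] yaw 9.802470310025639 [  76.01 1815.67]
wred 136 [596.46 177.91] yaw 20.894868661215213 [ 3.65 54.82]
handle ends [[579.98  49.96 206.  ]
 [503.62  27.5  206.  ]]
```

Run:
```python
from h import *
s=robot.observe(); print(s['tcp_pos'],s['contact_force'],np.abs(s['joint_velocities']).max(),s['grip_width'])
a=cv2.imread('pics/scene0.png').astype(int);b=cv2.imread('pics/scene4.png').astype(int)
d=np.abs(a-b).max(2)>40
for n,(u,v) in dict(cup=(315,212),tamper=(167,190),bowl=(225,236),jug=(164,126),bottle=(139,150),stack=(385,240),spoon=(396,213)).items(): print(n,d[v-15:v+15,u-15:u+15].sum())
robot.job_done()
```

```text
[539.75  37.45 168.03] [ 7.46 -9.11 -8.46] 0.0010436243811056325 0.17007240981687602
cup 0
tamper 0
bowl 65
jug 0
bottle 0
stack 0
spoon 15
the job is handed in; nothing more can be done
```

I slid the carriage against the red stop, then turned the carousel about 45° clockwise until the red-lid jar stood at the front mark. I handed the job in still gripping the handle, at about 16 s of the 54 s allowed. No verdict is reported, so this rests on my own checks:

- **Stop:** the carriage halted after 90 mm of travel, against about 91 mm expected from the pictures. At hand-in it was pressed on the stop with about 11 N.
- **Alignment:** the handle stands at 16.4° and the rails measure 16.2–16.8° in most views. Seen from the axis, the jar lid and the yellow mark agree to about 0.2°.
- **Outliers:** two partly hidden features in the wrist picture gave other rail angles: 9.8° for the shaded rail and 20.9° for a short piece of the stop. I left both out.
- **Grip:** the fingers read 15.6–15.9 mm on the 16 mm handle. The arm was still at the last reading.
- **Bystanders:** comparing the first and last scene pictures, nothing changed around the cup, tamper, jug, bottle and cup stack.
    - **Bowl and spoon:** there were small pixel changes around the bowl (65 pixels) and the spoon (15 pixels). These are probably the carriage and the arm's shadow, as the bowl looks unmoved in the picture, but I did not measure either one separately.

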